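# Sweep the plaster offcuts off the trimming board into the scrap tray

### The arm

A 6-joint arm with a two-finger parallel gripper is mounted at the origin on the work surface. World frame = base frame: x ahead of the robot, y to its left, z up, the work surface at z = 0. Lengths are in mm, angles in degrees, forces in N, time in s.
With the tool pointing down it reaches from about 350 to 850 mm from the base axis. Payload 8.1 kg.
Tool frame: the origin (TCP) lies midway between the tips of the shut fingers; the grasp point (between the pads) lies 19 mm behind it (r.pinch_z is the distance from the TCP to the grasp point, in mm); z points along the fingers, y is the line along which they close (so a half turn about z gives the same grasp; the last joint's range is limited). The gripper opens to 85 mm and grips with 20 to 120 N. Pads are 22 mm wide; open, the fingers measure 114 mm over their backs; the gripper's body (76 mm by 85 mm) begins 54 mm behind the grasp point. The pads swing forward as they close: fully open they stand 13 mm farther back than shut.
Start: joints at [-73.591, 7.471, 85.268, -0, 87.261, -4.893], TCP at [217.996, -559.002, 231.292] pointing down, gripper open.
Joint ranges: [-169.43, 169.43], [-51.17, 129.36], [1.28, 143.12], [-76.62, 256.62], [0, 156.53], [-152.29, 152.29]. Speed limits (degrees/s): [136.94, 136.94, 159.86, 180, 180, 180].

### API

Orientations are given as [roll, pitch, yaw] about the fixed x, y, z axes, in that order (R = Rz(yaw) Ry(pitch) Rx(roll)).
In Python, from bench import sensors, optics, job, r gives the robot as it stands.
- The arm moves only by the tool play_rows, never from a script. Its argument "motion" is a list that holds one entry, the list of rows, each a list of 6 numbers: the shift along the tool's x, y, z in cm, then the turn, a rotation vector about the tool's x, y, z in degrees. In form: [[[x, y, z, ax, ay, az], ...]]. A call has 1 to 5 rows; each row is the pose to reach, as a shift and turn from the pose commanded when the call began, along the tool's axes at that moment; what a row does not reach only later rows make up. A row lasts 1/10 s, in which the tool goes at most 50 mm and 8.59 degrees, less where a joint would pass 70% of its speed; a pose out of reach is approached as far as the arm can. A call with a gripper value outside its range is refused whole. "jaw" is the opening, from 0 (shut) to 1 (fully open), set as the call begins (left out, the last holds). The fingers move at their own pace and stop on an object; "squeeze" is the grip in N (left out, the last holds). Time passes only in rows, so rows that repeat a pose let the fingers close. It gives the time, the measured TCP pose, the force, the opening and the grip force at its end, in the units of the state.
- sensors.sense(): the state, without advancing time (a new reading comes with each control period).
- optics.snapshot(name): name is "scene" or "top" or "wrist"; returns a dict with "pixels" (400x640x3 uint8, red, green, blue), "mtx" (3x3 intrinsics, pixels), "k1" (the pictures are not rectified: a ray, as slopes to the right and down, at radius r is drawn at 1 + k1 r^2 times it, then the intrinsics apply), "R" (3x3) and "t" (3): a world point X has camera coordinates R X + t; the wrist camera has in their place "T_tool_cam" (4x4, takes a point from camera to tool coordinates, whose origin is the TCP and whose axes are the flange's). Camera axes: x right, y down, z forward; pixel columns grow to the right and rows downward; lengths in mm; the calibration is good to about 2 mm. A picture is of the moment at which its call begins: read the wrist's pose just before it. There is no depth.
- job.hand_in(): hands the job in; it is judged then, once.
The state is a dict: "time": time; "joint_pos": joint angles; "qd": joint speeds; "joint_efforts": joint torques, N m; "tool_pos": TCP position; "tcp_rot": TCP orientation; "ft_force": force on the tool from outside, world axes, zero at the start; "wrist_torque": the same for the moment, N m; "finger_gap": finger opening in mm; "grip_force": force on a finger pad.
Only numpy, scipy, OpenCV 4.12 (cv2) and the standard library are available. Lean on these libraries where they do the work, as an engineer would, in place of code of your own. Each camera call takes 0.05 s, during which the arm holds its last target. There are 200 camera calls.

### The job

Sweep the three small plaster offcuts across the trimming board and over its edge into the empty scrap tray, pushing them lightly with the fingers. Do not pinch, press hard on, or pick up any offcut, and leave the plaster finial, the jar, the little weight and the tools where they are.

Things in the scene. Friction and masses are not known exactly. Their poses are not given: they have to be found in the camera images.
- board: wooden trimming board, fixed to the bench, 260 x 260 mm and 40 mm thick, so its flat rimless top is 40 mm above the bench. Origin: centre of its underside; z up; the two trays stand against its +y and -y edges (which one is where varies).
- scrap_tray: the empty aluminium scrap tray, fixed, 240 mm (x) by 130 mm (y), 30 mm high, open on top, walls and floor 4 mm thick. Origin: centre of its underside, on the bench. It stands square to the board with its long side 3 mm from the board's +y or -y edge, 198 mm from the board's centre; its rim is 10 mm lower than the board's top.
- tool_tray: an aluminium tray of the same size at the other of those two edges of the board, fixed, with a brush, a screwdriver and a modelling stick lying in it. Origin: centre of its underside.
- chip_block: white plaster offcut, a block 26 x 20 x 14 mm high, about 15 g, lying loose on the board. Origin: centre of its underside. It slides when pushed from the side.
- chip_bar: white plaster offcut, a bar 30 x 16 x 13 mm high, about 15 g, lying loose on the board. Origin: centre of its underside.
- chip_round: white plaster offcut, a roundish five-sided lump 26 mm across and 13 mm high, about 14 g, lying loose on the board. Origin: centre of its underside.
- finial: small turned plaster finial (the finished cast), 44 mm in diameter at the foot and 50 mm tall, about 100 g, standing loose on the board among the offcuts. Origin: centre of its foot. Sometimes it stands between an offcut and the scrap tray.
- jar: small jar, 36 mm in diameter and 45 mm tall, standing loose near a far corner of the board (+x, -y in the board's frame). Origin: centre of its underside.
- brush: brush 170 mm long lying in the tool tray; leave alone.
- screwdriver: screwdriver 180 mm long lying in the tool tray; leave alone.
- stick: wooden modelling stick 150 mm long, 8 mm thick, lying in the tool tray; leave alone.
- weight: small steel weight, 24 mm in diameter and 28 mm tall, about 80 g, standing loose near the board's far (+x) edge. Origin: centre of its underside.

How it is judged (in metres and radians):
At the end, for the whole second after the job is handed in: All three offcuts lie at rest inside the scrap tray, within its walls (one on another is fine; origins less than 38 mm above its underside); finial, jar and weight upright within 15 mm, and brush, screwdriver and stick within 20 mm, of where they were (x of chip_block in the frame of scrap_tray between -0.118 and 0.118 m and y of chip_block in the frame of scrap_tray between -0.063 and 0.063 m and z of each of chip_block, chip_bar, chip_round in the frame of scrap_tray below 0.038 m and linear speed of each of chip_block, chip_bar, chip_round below 0.03 m/s and x of chip_bar in the frame of scrap_tray between -0.118 and 0.118 m and y of chip_bar in the frame of scrap_tray between -0.063 and 0.063 m and x of chip_round in the frame of scrap_tray between -0.118 and 0.118 m and y of chip_round in the frame of scrap_tray between -0.063 and 0.063 m and distance of each of finial, jar, weight from where it was at the start of the episode below 0.015 m and distance of each of brush, screwdriver, stick from where it was at the start of the episode below 0.02 m and angle between each of finial, jar, weight's own z axis and vertical below 0.3 rad); the robot touches nothing.
It fails at once if an offcut is lifted or carried: raised more than 30 mm above the board's top (height (world z) of any of chip_block, chip_bar, chip_round above 0.07 m).
It fails at once if an offcut is pinched or pressed hard: more than 15 N between it and the fingers (contact force between the fingers and chip_block above 15 N or contact force between the fingers and chip_bar above 15 N or contact force between the fingers and chip_round above 15 N).
It fails at once if something other than the offcuts is displaced: finial, jar or weight by more than 15 mm, brush, screwdriver or stick by more than 20 mm, or one of the first three tipped over (distance of any of finial, jar, weight from where it was at the start of the episode above 0.015 m or distance of any of brush, screwdriver, stick from where it was at the start of the episode above 0.02 m or angle between any of finial, jar, weight's own z axis and vertical above 0.3 rad).
It also fails if it takes over 72 s, if anything falls off the work surface, if the arm or the gripper's body presses on something with over 40 N, if the wrist force passes 120 N, or if a joint passes its speed limit or range.

## Working session

There is one attempt and no reset: what is moved stays moved. The work goes in short steps, Python scripts to look and compute and a tool call to move; the robot and the scene stay as the last step left them, time stands still between calls to the robot, and variables do not carry over. Pictures are saved under pics/ and viewed, at most 12 in all, crops included, and the job is handed in when it is done.

Besides the shell and the picture viewer there is one more tool, called by a JSON object that holds its "name" and its "arguments". play_rows: Moves the arm, as the interface text tells. Its arguments: {"type":"object","properties":{"motion":{"type":"array","items":{"type":"array","items":{"type":"array","items":{"type":"number"}}}},"jaw":{"type":"number"},"squeeze":{"type":"number"}},"required":["motion"]}

```bash
mkdir -p pics; ls; cat > h.py <<'E'
import numpy as np, cv2
from bench import sensors, optics, job, r
def snap(n,f):
    d=optics.snapshot(n); cv2.imwrite('pics/'+f,np.ascontiguousarray(d['pixels'][:,:,::-1])); return d
def ray(d,u,v):
    K=np.array(d['mtx']);k=d['k1'];k=float(np.ravel(k)[0])
    p=cv2.undistortPoints(np.array([[[u,v]]],float),K,np.array([k,0,0,0.]))[0,0]
    R=np.array(d['R']);t=np.array(d['t']).ravel()
    return -R.T@t, R.T@np.array([p[0],p[1],1])
def at(d,u,v,z):
    c,w=ray(d,u,v); return (c+w*(z-c[2])/w[2]).round(1)
def px(d,X):
    K=np.array(d['mtx']);k=float(np.ravel(d['k1'])[0])
    return cv2.projectPoints(np.array([X],float),cv2.Rodrigues(np.array(d['R']))[0],np.array(d['t'],float).ravel(),K,np.array([k,0,0,0.]))[0][0,0].round(1)
E
python3 - <<'E'
from h import *
import pickle
d=snap('top','top0.png'); pickle.dump(d,open('top0.pkl','wb'))
print(d['mtx'],d['k1'],d['R'],d['t'])
print(sensors.sense())
E
```

```text
pics
[[450.20573668   0.         319.67396709]
 [  0.         450.20573668 192.0105733 ]
 [  0.           0.           1.        ]] -0.013100941657105037 [[ 0.01385752 -0.99990207 -0.00195513]
 [-0.99472093 -0.01358683 -0.10171364]
 [ 0.10167711  0.00335431 -0.9948118 ]] [ 31.79562979 601.3369847  918.56752599]
{'time': 0.05, 'joint_pos': array([-7.35916199e+01,  7.51498325e+00,  8.53278168e+01, -1.50934518e-03,
        8.72603169e+01, -4.89212158e+00]), 'qd': array([-0.10177536,  0.0722534 , -0.03095913, -0.08552804,  0.09973979,
       -0.00310254]), 'joint_efforts': array([ 8.23457540e-04, -5.71382046e+01, -5.02334011e+01, -2.36374062e-04,
        9.17943340e-03, -6.35310258e-06]), 'tool_pos': array([ 217.82632599, -558.49424927,  230.25973283]), 'tcp_rot': array([-1.79897130e+02, -7.29180749e-03,  2.13005686e+01]), 'ft_force': array([ 0.69163186,  0.37321411, -0.69224255]), 'wrist_torque': array([-0.02539013, -0.00077924, -0.01875566]), 'grip_force': 0.0, 'finger_gap': 85.5663708651436}
```

View pics/top0.png

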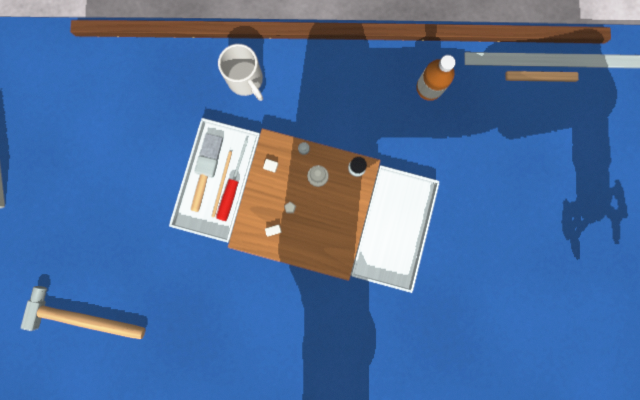

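The board lies in the middle with its corners near (262,128), (380,160), (351,280) and (228,248). The empty scrap tray is to the right at (397,228), i.e. world -y. The chips are near (270,165), (289,208) and (273,230), the finial at (318,176), the jar at (358,165) and the weight at (304,148).

```bash
python3 - <<'E'
from h import *
import pickle
d=pickle.load(open('top0.pkl','rb'))
im=cv2.imread('pics/top0.png')[110:300,215:445]
cv2.imwrite('pics/c0.png',cv2.resize(im,None,fx=3.1,fy=3.1,interpolation=cv2.INTER_CUBIC))
E
```

```text
(no output)
```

View pics/c0.png

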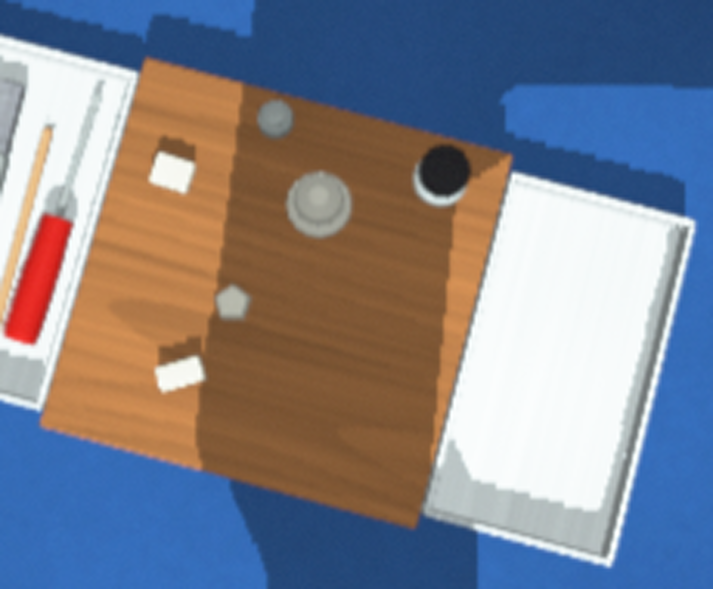

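The zoom shows the board corners at (145,58), (512,155), (417,528) and (40,428). The block is at (173,172), the round at (232,302), the bar at (180,374), the finial at (319,205), the weight at (275,118) and the jar at (442,175).

```bash
python3 - <<'E'
from h import *
import pickle
d=pickle.load(open('top0.pkl','rb'))
f=lambda u,v,z: at(d,215+u/3.1,110+v/3.1,z)
C=[f(*p,40) for p in [(145,58),(512,155),(417,528),(40,428)]]
print(C); c=np.mean(C,0)
ex=(C[0]+C[1]-C[2]-C[3])[:2]; a=np.degrees(np.arctan2(ex[1],ex[0])); print('centre',c,'yaw',a)
ca,sa=np.cos(np.radians(a)),np.sin(np.radians(a)); R=np.array([[ca,-sa],[sa,ca]])
for n,p,z in [('block',(173,172),54),('round',(232,302),53),('bar',(180,374),53),('finialTop',(319,190),88),('finialbase',(319,208),42),('weight',(276,116),68),('jar',(444,170),85)]:
    w=f(*p,z); print(n,w[:2],'board',(R.T@(w-c)[:2]).round(1))
np.savez('b.npz',c=c,a=a)
E
```

```text
[array([733.1, 164.6,  40. ]), array([669.3, -86.2,  40. ]), array([419. , -23.6,  40. ]), array([481. , 227.8,  40. ])]
centre [575.6   70.65  40.  ] yaw -14.057708589901766
block [652.3 141.9] board [57.1 87.7]
round [565.9 100.8] board [-16.7  26.9]
bar [518. 134.] board [-71.3  47.5]
finialTop [636.4  44. ] board [ 65.5 -11.1]
finialbase [631.   44.2] board [ 60.2 -12.2]
weight [688.3  73.2] board [108.7  29.8]
jar [651.  -36.4] board [ 99.1 -85.5]
```

```bash
cat > go.py <<'E'
import sys
from h import *
from scipy.spatial.transform import Rotation as Ro
b=np.load('b.npz'); c=b['c']; a=float(b['a'])
R=Ro.from_euler('z',a,degrees=True)
s=sensors.sense(); p=np.array(s['tool_pos']); T=Ro.from_euler('xyz',s['tcp_rot'],degrees=True)
o=np.array([c[0],c[1],0])
print('t',s['time'],'board pos',R.inv().apply(p-o).round(1),'yaw',s['tcp_rot'].round(1),'gap',s['finger_gap'],'F',s['ft_force'].round(1))
if len(sys.argv)>3:
    g=R.apply([float(v) for v in sys.argv[1:4]])+o
    print('shift cm',(T.inv().apply(g-p)/10).round(2),'turn',(T.inv()*Ro.from_euler('xyz',[180,0,90+a],degrees=True)).as_rotvec(degrees=True).round(1))
E
python3 go.py -17 68 200
```

```text
t 0.05 board pos [-194.2 -697.2  230.3] yaw [-179.9   -0.    21.3] gap 85.5663708651436 F [ 0.7  0.4 -0.7]
shift cm [ 58.74 -52.14   3.13] turn [ -0.1  -0.1 -54.6]
```

{"name": "play_rows", "arguments": {"motion": [[[3,-2.7,0,0,0,-8],[6,-5.3,0,0,0,-16],[9,-8,0,0,0,-24],[12,-10.7,0,0,0,-32],[15,-13.3,0,0,0,-40]]], "jaw": 0.14}}

```text
time: 0.55
tool_pos: [309.6, -378.8, 230.6]
tcp_rot: [-179.9, -0.0, 61.6]
ft_force: [0.3, -1.0, 0.5]
finger_gap: 12.6
grip_force: 0.0
```

```bash
python3 go.py -17 68 200
```

```text
t 0.55 board pos [-148.9 -500.6  230.6] yaw [-179.9   -0.    61.6] gap 12.555729582500417 F [ 0.3 -1.   0.5]
shift cm [58.35 -1.29  3.1 ] turn [ -0.1  -0.  -14.3]
```

{"name": "play_rows", "arguments": {"motion": [[[4.8,-0.1,0,0,0,-4],[9.6,-0.2,0,0,0,-8],[14.4,-0.3,0,0,0,-12],[19.2,-0.4,0,0,0,-14.3],[24,-0.5,0,0,0,-14.3]]]}}

```text
time: 1.05
tool_pos: [420.5, -165.7, 230.9]
tcp_rot: [-180.0, -0.0, 75.7]
ft_force: [1.0, -1.4, 0.6]
finger_gap: 12.0
grip_force: 0.0
```

```bash
python3 go.py -17 68 200
```

```text
t 1.05 board pos [ -93.  -267.   230.9] yaw [-180.    -0.    75.7] gap 11.9617684649843 F [ 1.  -1.4  0.6]
shift cm [33.53  7.45  3.09] turn [-0.  -0.  -0.3]
```

{"name": "play_rows", "arguments": {"motion": [[[4.8,1.1,0,0,0,0],[9.6,2.1,0,0,0,0],[14.4,3.2,0,0,0,0],[19.2,4.3,0,0,0,0],[24,5.3,0,0,0,0]]]}}

```text
time: 1.55
tool_pos: [531.6, 53.7, 230.8]
tcp_rot: [-180.0, 0.0, 75.6]
ft_force: [1.0, -0.3, 2.0]
finger_gap: 11.9
grip_force: 0.0
```

{"name": "play_rows", "arguments": {"motion": [[[4.8,1.1,2,0,0,-0.3],[9.5,2.1,4,0,0,-0.3],[9.5,2.1,6,0,0,-0.3],[9.5,2.1,8,0,0,-0.3],[9.5,2.1,8,0,0,-0.3]]]}}

```text
time: 2.05
tool_pos: [572.4, 138.6, 146.6]
tcp_rot: [-179.6, 0.2, 76.0]
ft_force: [-0.5, 0.2, -0.5]
finger_gap: 11.8
grip_force: 0.0
```

```bash
python3 go.py -17 68 45; python3 - <<'E'
from h import *
import pickle
s=sensors.sense()
d=snap('wrist','w0.png'); d['s']=s; pickle.dump(d,open('w0.pkl','wb'))
E
```

```text
t 2.05 board pos [-19.6  65.1 146.6] yaw [-179.6    0.2   76. ] gap 11.790729870898593 F [-0.5  0.2 -0.5]
shift cm [ 0.32  0.34 10.16] turn [-0.4  0.2  0. ]
```

View pics/w0.png

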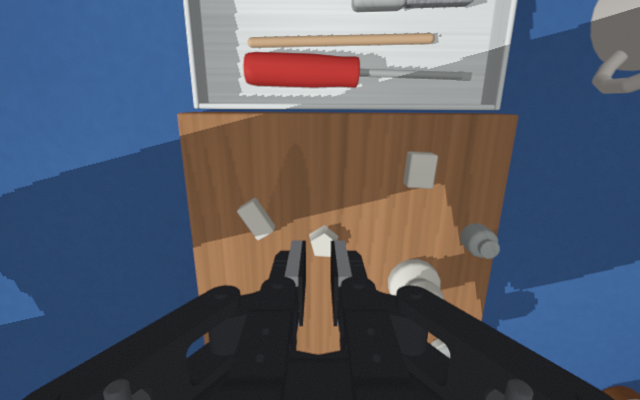

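The wrist view looks towards the tool tray. The round is at (322,241) just ahead of the fingertips, the bar at (255,219), the block at (421,169), and the finial at right at (414,280). I'll check the positions from this view.

```bash
python3 - <<'E'
from h import *
import pickle
from scipy.spatial.transform import Rotation as Ro
d=pickle.load(open('w0.pkl','rb')); s=d['s']
T=np.eye(4);T[:3,:3]=Ro.from_euler('xyz',s['tcp_rot'],degrees=True).as_matrix();T[:3,3]=s['tool_pos']
M=np.linalg.inv(T@np.array(d['T_tool_cam'])); d['R']=M[:3,:3];d['t']=M[:3,3]
b=np.load('b.npz');R=Ro.from_euler('z',float(b['a']),degrees=True)
B=lambda u,v,z: R.inv().apply(at(d,u,v,z)-b['c']).round(1)[:2]
print('cornerL',B(179,115,40),'cornerR',B(517,115,40))
for n,u,v,z in [('round',322,237,53),('bar',253,217,53),('block',421,167,54),('blk nearL',404,185,54),('blk farR',437,153,54),('weight top',488,246,68),('bar a',237,205,53),('bar b',260,239,53),('bar c',273,233,53),('bar d',248,198,53)]: print(n,B(u,v,z))
E
```

```text
cornerL [-125.8  129.4] cornerR [129.  129.5]
round [-17.3  35.4]
bar [-71.5  52.2]
block [56.  92.4]
blk nearL [44.4 78.6]
blk farR [ 66.7 102.7]
weight top [107.4  34.9]
bar a [-83.5  62.1]
bar b [-67.1  33.6]
bar c [-56.4  38.8]
bar d [-74.5  67.8]
```

{"name": "play_rows", "arguments": {"motion": [[[1.3,0.3,1,0,0,0],[1.3,0.3,4,0,0,0],[1.3,0.3,7,0,0,0],[1.3,0.3,9,0,0,0],[1.3,0.3,10,0,0,0]]]}}

```text
time: 2.6
tool_pos: [580.8, 149.7, 50.5]
tcp_rot: [-179.9, 0.0, 75.9]
ft_force: [-0.8, -0.3, 0.7]
finger_gap: 12.0
grip_force: 0.0
```

{"name": "play_rows", "arguments": {"motion": [[[-1,0,0,0,0,0],[-2,0,0,0,0,0],[-3,0,0,0,0,0],[-4,0,0,0,0,0],[-5,0,0,0,0,0]]]}}

```text
time: 3.1
tool_pos: [570.2, 101.2, 53.1]
tcp_rot: [179.8, -0.1, 75.9]
ft_force: [1.2, 3.5, 6.2]
finger_gap: 12.2
grip_force: 3.1
```

```bash
python3 go.py -17 -150 45; python3 - <<'E'
from h import *
d=snap('top','top1.png')
im=cv2.imread('pics/top1.png')[110:300,215:445]
cv2.imwrite('pics/c1.png',cv2.resize(im,None,fx=3.1,fy=3.1,interpolation=cv2.INTER_CUBIC))
E
```

```text
t 3.1 board pos [-12.6  28.3  53.1] yaw [ 1.798e+02 -1.000e-01  7.590e+01] gap 12.179745719327867 F [1.2 3.5 6.2]
shift cm [-17.83  -0.42   0.78] turn [ 0.2 -0.1 -0.1]
```

View pics/c1.png

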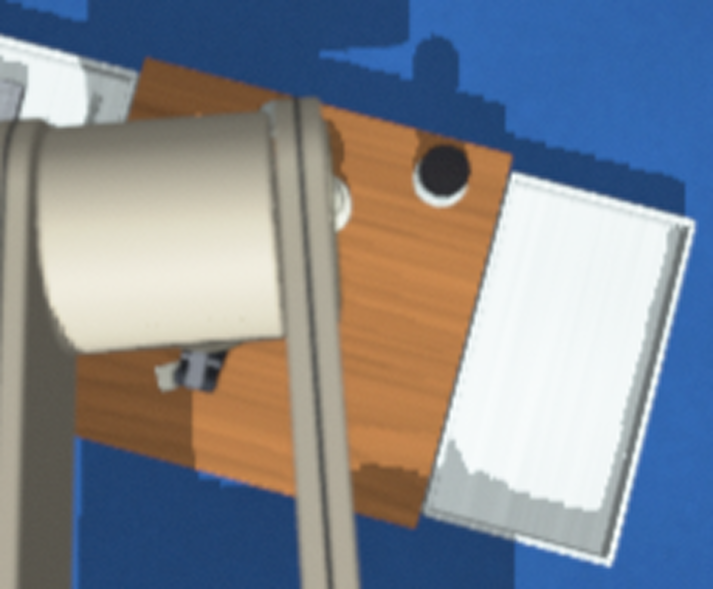

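The arm hides the chip in the top view. The measured z of 53 mm and the 6 N upward force suggest the tips may be riding on the chip, so I'll lift and look.

{"name": "play_rows", "arguments": {"motion": [[[0,0,-1,0,0,0],[0,0,-3,0,0,0],[0,0,-6,0,0,0],[0,0,-9,0,0,0],[0,0,-9,0,0,0]]]}}

```text
time: 3.65
tool_pos: [572.3, 101.8, 147.4]
tcp_rot: [179.5, -0.1, 75.9]
ft_force: [0.8, -0.3, 0.5]
finger_gap: 11.9
grip_force: 0.0
```

```bash
python3 go.py -17 78 45; python3 - <<'E'
from h import *
import pickle
s=sensors.sense()
d=snap('wrist','w1.png'); d['s']=s; pickle.dump(d,open('w1.pkl','wb'))
E
```

```text
t 3.65 board pos [-10.7  29.4 147.4] yaw [ 1.795e+02 -1.000e-01  7.590e+01] gap 11.88335846087832 F [ 0.8 -0.3  0.5]
shift cm [ 4.83 -0.71 10.25] turn [ 0.5 -0.1 -0. ]
```

View pics/w1.png

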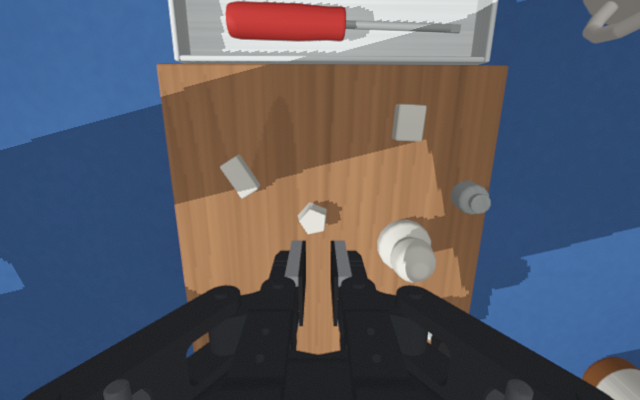

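The round lies untilted at (313,219), with the bar at (239,176), the block at (409,122), and the finial and weight undisturbed.

```bash
cat > wl.py <<'E'
from h import *
from scipy.spatial.transform import Rotation as Ro
b=np.load('b.npz');R=Ro.from_euler('z',float(b['a']),degrees=True)
def fix(d,s):
    T=np.eye(4);T[:3,:3]=Ro.from_euler('xyz',s['tcp_rot'],degrees=True).as_matrix();T[:3,3]=s['tool_pos']
    M=np.linalg.inv(T@np.array(d['T_tool_cam'])); d['R']=M[:3,:3];d['t']=M[:3,3]
def B(d,u,v,z): return R.inv().apply(at(d,u,v,z)-b['c']).round(1)[:2]
E
python3 - <<'E'
from wl import *
import pickle
d=pickle.load(open('w1.pkl','rb')); s=d['s']; fix(d,s)
print('cornerL',B(d,158,65,40),'cornerR',B(d,507,66,40))
for n,u,v,z in [('round',312,216,53),('bar',238,174,53),('block',409,120,54),('weight',480,202,68),('finfoot',402,247,40)]: print(n,B(d,u,v,z))
# project TCP-level points
for Y in (-11,0,11):
    q=R.apply([0,0,0]); t=Ro.from_euler('xyz',s['tcp_rot'],degrees=True).apply([Y,0,0])+s['tool_pos']; print(Y,px(d,t))
E
```

```text
cornerL [-125.9  129.4] cornerR [128.3 128.8]
round [-15.   17.7]
bar [-70.5  51.6]
block [55.3 91. ]
weight [107.9  33.4]
finfoot [ 61.7 -15.2]
-11 [318.7 277.6]
0 [318.7 257.6]
11 [318.7 236.9]
```

The tips were too high, because the z reading was taken before the arm had settled, and they rode on the chip lightly. I'll go back behind the round, settle, and descend lower.

{"name": "play_rows", "arguments": {"motion": [[[2,-0.3,0,0,0,0],[4,-0.3,0,0,0,0],[4,-0.3,0,0,0,0],[4,-0.3,0,0,0,0],[4,-0.3,0,0,0,0]]]}}

```text
time: 4.2
tool_pos: [575.4, 140.6, 140.6]
tcp_rot: [-179.9, 0.1, 75.9]
ft_force: [-0.8, -0.2, 0.2]
finger_gap: 11.9
grip_force: 0.0
```

```bash
python3 go.py -15 62 43
```

```text
t 4.2 board pos [-17.2  67.8 140.6] yaw [-1.799e+02  1.000e-01  7.590e+01] gap 11.855070221126022 F [-0.8 -0.2  0.2]
shift cm [-0.57  0.23  9.76] turn [-0.1  0.1 -0. ]
```

{"name": "play_rows", "arguments": {"motion": [[[0,0.2,3,0,0,0],[0,0.2,6,0,0,0],[0,0.2,9,0,0,0],[0,0.2,9.6,0,0,0],[0,0.2,9.6,0,0,0]]]}}

```text
time: 4.7
tool_pos: [576.6, 140.1, 44.0]
tcp_rot: [-179.8, 0.1, 75.9]
ft_force: [0.2, 0.2, 0.2]
finger_gap: 11.9
grip_force: 0.0
```

{"name": "play_rows", "arguments": {"motion": [[[0,0,0,0,0,0],[0,0,0,0,0,0]]]}}

```text
time: 4.9
tool_pos: [579.6, 140.9, 47.6]
tcp_rot: [179.8, -0.1, 75.9]
ft_force: [-0.7, 0.8, -0.2]
finger_gap: 11.7
grip_force: 0.0
```

```bash
python3 go.py -15 62 43
```

```text
t 4.9 board pos [-13.2  69.2  47.6] yaw [ 1.798e+02 -1.000e-01  7.590e+01] gap 11.744210950352704 F [-0.7  0.8 -0.2]
shift cm [-0.72 -0.18  0.46] turn [ 0.2 -0.1 -0. ]
```

```bash
python3 - <<'E'
from h import *
for i in range(14):
    s=sensors.sense(); print(s['time'],s['tool_pos'].round(1),s['ft_force'].round(1)); optics.snapshot('wrist')
E
```

```text
4.9 [579.6 140.9  47.6] [-0.7  0.8 -0.2]
4.95 [579.5 141.   47.5] [-0.4  0.6  0.2]
5.0 [579.3 141.   47.2] [-0.1 -0.5  0.1]
5.05 [579.  141.   46.8] [ 0.1 -0.   0.5]
5.1 [578.7 141.   46.5] [ 0.2 -0.7  0.3]
5.15 [578.5 140.9  46.2] [-0.5 -0.2 -0.9]
5.2 [578.3 140.9  45.9] [ 0.4 -0.3 -0. ]
5.25 [578.1 140.9  45.6] [-0.3 -0.9 -0.5]
5.3 [578.  140.9  45.5] [-0.9 -1.1 -0.2]
5.35 [578.  140.9  45.4] [-0.4 -0.2 -0.1]
5.4 [577.9 140.9  45.3] [-0.1 -0.7 -0.2]
5.45 [577.9 140.8  45.2] [ 0.1 -0.1 -0.9]
5.5 [577.9 140.8  45.2] [-0.1 -0.7  0.4]
5.55 [577.9 140.8  45.2] [-0.  -0.2 -0.1]
```

{"name": "play_rows", "arguments": {"motion": [[[0,0,0.1,0,0,0],[0,0,0.2,0,0,0],[-0.3,0,0.25,0,0,0],[-0.8,0,0.25,0,0,0],[-1.4,0,0.25,0,0,0]]]}}

```text
time: 6.1
tool_pos: [574.4, 126.9, 42.7]
tcp_rot: [-180.0, 0.0, 75.9]
ft_force: [-0.3, 1.1, -0.1]
finger_gap: 12.3
grip_force: 0.0
```

{"name": "play_rows", "arguments": {"motion": [[[-0.7,0,0,0,0,0],[-1.4,0,0,0,0,0],[-2.1,0,0,0,0,0],[-2.8,0,0,0,0,0],[-3.5,0,0,0,0,0]]]}}

```text
time: 6.6
tool_pos: [565.8, 92.6, 42.8]
tcp_rot: [-180.0, -0.0, 75.9]
ft_force: [0.1, 0.3, -0.1]
finger_gap: 11.6
grip_force: 0.0
```

```bash
python3 go.py -15 -150 43; python3 - <<'E'
from h import *
import pickle
s=sensors.sense()
d=snap('scene','s1.png'); pickle.dump(d,open('s1.pkl','wb'))
E
```

```text
t 6.6 board pos [-14.8  19.   42.8] yaw [-180.    -0.    75.9] gap 11.645388705971158 F [ 0.1  0.3 -0.1]
shift cm [-16.9   -0.    -0.02] turn [-0.  -0.  -0.1]
```

View pics/s1.png

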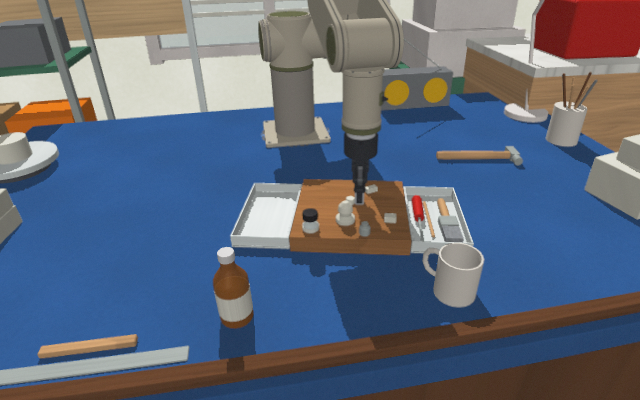

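The tips are now at z 42.8 with almost no force, and a white lump at (350,203) sits just on the scrap-tray side of the fingers. I'll keep pushing.

{"name": "play_rows", "arguments": {"motion": [[[-0.8,0,0,0,0,0],[-1.8,0,0,0,0,0],[-2.8,0,0,0,0,0],[-3.8,0,0,0,0,0],[-4.8,0,0,0,0,0]]]}}

```text
time: 7.15
tool_pos: [554.1, 45.8, 42.8]
tcp_rot: [180.0, 0.0, 75.9]
ft_force: [-0.3, -0.0, 0.1]
finger_gap: 12.0
grip_force: 0.1
```

```bash
python3 go.py -15 -150 43; python3 - <<'E'
from h import *
a=optics.snapshot('top')['pixels'][:,:,::-1][110:300,215:445]
b=snap('scene','x.png')['pixels'][:,:,::-1][170:260,225:475]
a=cv2.resize(a,None,fx=1.9,fy=1.9,interpolation=cv2.INTER_CUBIC);b=cv2.resize(b,(800,288),interpolation=cv2.INTER_CUBIC)
o=np.zeros((288+361,800,3),np.uint8);o[:288]=b;o[288:,:a.shape[1]]=a[:361];cv2.imwrite('pics/m1.png',o[:600])
E
```

```text
t 7.15 board pos [-14.8 -29.3  42.8] yaw [180.    0.   75.9] gap 11.981610358780912 F [-0.3 -0.   0.1]
shift cm [-1.207e+01 -1.000e-02 -2.000e-02] turn [ 0.   0.  -0.1]
```

View pics/m1.png

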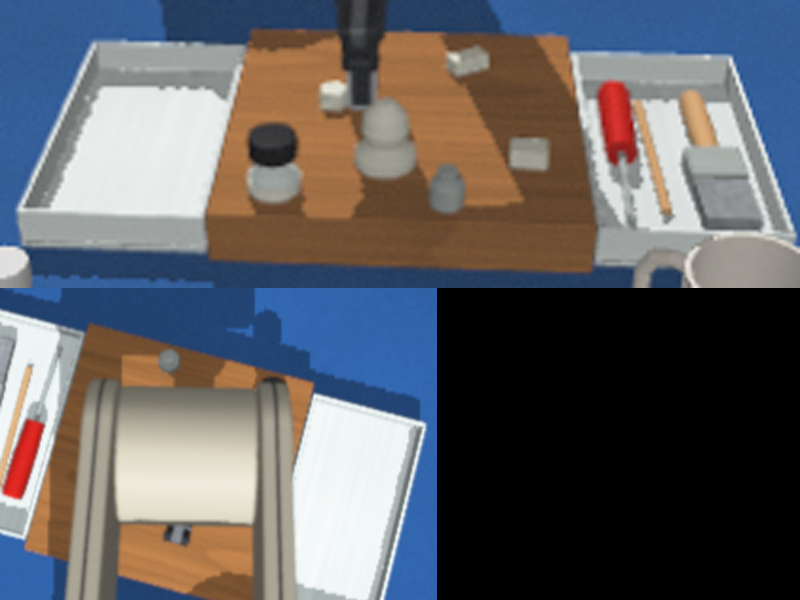

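The round, at (333,97) in the upper panel, is being pushed just ahead of the fingers. Continuing.

{"name": "play_rows", "arguments": {"motion": [[[-0.9,0,0,0,0,0],[-2,0,0,0,0,0],[-3.1,0,0,0,0,0],[-4.2,0,0,0,0,0],[-5.3,0,0,0,0,0]]]}}

```text
time: 7.75
tool_pos: [541.1, -5.7, 42.8]
tcp_rot: [-180.0, 0.0, 75.9]
ft_force: [0.3, 0.6, 0.5]
finger_gap: 12.1
grip_force: 0.1
```

{"name": "play_rows", "arguments": {"motion": [[[-1.1,0,0,0,0,0],[-2.2,0,0,0,0,0],[-3.3,0,0,0,0,0],[-4.4,0,0,0,0,0],[-5.5,0,0,0,0,0]]]}}

```text
time: 8.25
tool_pos: [527.7, -58.9, 42.8]
tcp_rot: [-180.0, 0.0, 75.9]
ft_force: [0.4, 0.7, 0.4]
finger_gap: 11.7
grip_force: 0.0
```

{"name": "play_rows", "arguments": {"motion": [[[-0.9,0,0,0,0,0],[-1.5,0,0,0,0,0],[-1.6,0,0,0,0,0],[-1.6,0,-1,0,0,0],[-1.6,0,-3,0,0,0]]]}}

```text
time: 8.75
tool_pos: [522.7, -72.8, 71.9]
tcp_rot: [-179.8, -0.0, 75.9]
ft_force: [-0.1, 0.4, 0.2]
finger_gap: 11.9
grip_force: 0.0
```

```bash
python3 go.py -71 95 120
```

```text
t 8.75 board pos [ -16.5 -152.    71.9] yaw [-179.8   -0.    75.9] gap 11.949347953851824 F [-0.1  0.4  0.2]
shift cm [24.7  -5.48 -4.79] turn [-0.2 -0.  -0. ]
```

{"name": "play_rows", "arguments": {"motion": [[[1,0,-3,0,0,0],[5,-1.5,-4.8,0,0,0],[9.5,-3,-4.8,0,0,0],[14,-4,-4.8,0,0,0],[18.5,-5,-4.8,0,0,0]]]}}

```text
time: 9.25
tool_pos: [520.8, 120.3, 122.3]
tcp_rot: [179.9, -0.0, 75.9]
ft_force: [1.2, -0.1, 0.5]
finger_gap: 12.2
grip_force: 0.0
```

{"name": "play_rows", "arguments": {"motion": [[[4,-0.4,0,0,0,0],[5.8,-0.4,0,0,0,0],[5.8,-0.4,0,0,0,0],[5.8,-0.4,0,0,0,0],[5.8,-0.4,0,0,0,0]]]}}

```text
time: 9.75
tool_pos: [530.9, 174.2, 120.8]
tcp_rot: [-180.0, 0.0, 75.9]
ft_force: [-0.8, -0.2, -0.6]
finger_gap: 11.6
grip_force: 0.0
```

```bash
python3 -c "
from h import *
for i in range(8): optics.snapshot('wrist')
d=optics.snapshot('top');cv2.imwrite('pics/top2.png',d['pixels'][:,:,::-1].copy())"; python3 go.py -72 92 43; python3 - <<'E'
from wl import *
s=sensors.sense(); d=snap('wrist','w2.png'); fix(d,s)
g=cv2.cvtColor(d['pixels'],cv2.COLOR_RGB2HSV); 
import pickle; d['s']=s; pickle.dump(d,open('w2.pkl','wb'))
E
```

```text
t 10.2 board pos [-68.7  90.4 120.8] yaw [180.    0.   75.9] gap 11.533979209763888 F [-0.2  0.3  0.2]
shift cm [ 0.16 -0.33  7.78] turn [ 0.   0.  -0.1]
```

View pics/w2.png

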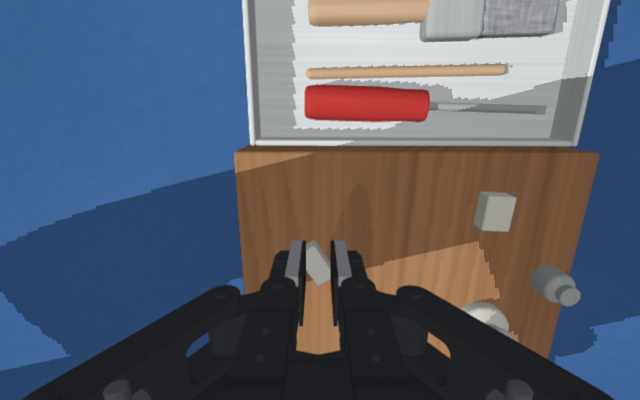

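The bar is visible at (316,262), in line between and ahead of the fingers. I'll descend gently behind it and sweep.

{"name": "play_rows", "arguments": {"motion": [[[0.3,-0.2,2,0,0,0],[0.3,-0.2,4,0,0,0],[0.3,-0.2,6,0,0,0],[0.3,-0.2,7,0,0,0],[0.3,-0.2,7.6,0,0,0]]]}}

```text
time: 10.75
tool_pos: [529.1, 178.6, 43.8]
tcp_rot: [-179.9, 0.0, 75.9]
ft_force: [0.1, 0.2, -0.2]
finger_gap: 11.8
grip_force: 0.0
```

{"name": "play_rows", "arguments": {"motion": [[[0,0,0.1,0,0,0],[0,0,0.2,0,0,0],[0,0,0.2,0,0,0],[0,0,0.2,0,0,0],[0,0,0.2,0,0,0]]]}}

```text
time: 11.25
tool_pos: [530.1, 178.8, 43.4]
tcp_rot: [179.9, -0.0, 75.9]
ft_force: [0.3, -0.4, -0.0]
finger_gap: 11.8
grip_force: 0.0
```

{"name": "play_rows", "arguments": {"motion": [[[-0.5,0,0,0,0,0],[-1.1,0,0,0,0,0],[-1.8,0,0,0,0,0],[-2.6,0,0,0,0,0],[-3.4,0,0,0,0,0]]]}}

```text
time: 11.75
tool_pos: [521.2, 144.9, 42.8]
tcp_rot: [-180.0, 0.0, 75.9]
ft_force: [0.1, 0.7, -0.4]
finger_gap: 12.1
grip_force: 0.0
```

{"name": "play_rows", "arguments": {"motion": [[[-0.9,0,0,0,0,0],[-1.9,0,0,0,0,0],[-2.9,0,0,0,0,0],[-3.9,0,0,0,0,0],[-4.9,0,0,0,0,0]]]}}

```text
time: 12.25
tool_pos: [509.3, 97.3, 42.8]
tcp_rot: [-180.0, 0.0, 75.9]
ft_force: [0.4, -0.2, 0.1]
finger_gap: 12.1
grip_force: 0.0
```

```bash
python3 go.py -71 -150 43; python3 - <<'E'
from h import *
b=snap('scene','x2.png')['pixels'][:,:,::-1][170:260,225:475]
cv2.imwrite('pics/m2.png',cv2.resize(b,(800,288),interpolation=cv2.INTER_CUBIC))
E
```

```text
t 12.25 board pos [-70.8   9.7  42.8] yaw [-180.     0.    75.9] gap 12.09684475914824 F [ 0.4 -0.2  0.1]
shift cm [-15.97  -0.    -0.02] turn [-0.  0. -0.]
```

View pics/m2.png

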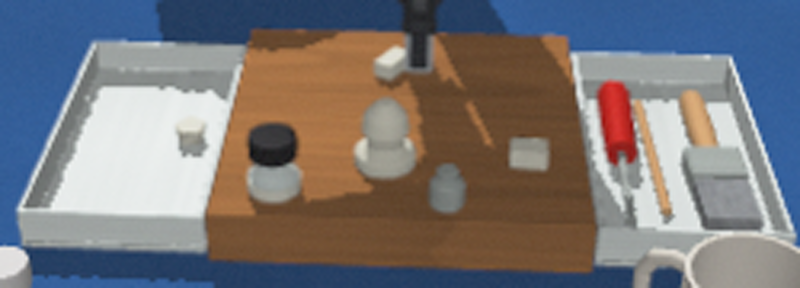

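The round is in the scrap tray at (190,133), and the bar at (392,62) is being pushed ahead of the fingers. Continuing.

{"name": "play_rows", "arguments": {"motion": [[[-0.9,0,0,0,0,0],[-1.9,0,0,0,0,0],[-2.9,0,0,0,0,0],[-3.9,0,0,0,0,0],[-4.9,0,0,0,0,0]]]}}

```text
time: 12.8
tool_pos: [497.3, 49.9, 42.8]
tcp_rot: [-180.0, -0.0, 75.9]
ft_force: [-0.1, 1.1, 0.7]
finger_gap: 11.5
grip_force: 0.1
```

{"name": "play_rows", "arguments": {"motion": [[[-1,0,0,0,0,0],[-2,0,0,0,0,0],[-3,0,0,0,0,0],[-4,0,0,0,0,0],[-5,0,0,0,0,0]]]}}

```text
time: 13.3
tool_pos: [485.2, 1.4, 42.8]
tcp_rot: [180.0, 0.0, 75.9]
ft_force: [0.5, -0.5, 1.4]
finger_gap: 12.4
grip_force: 0.1
```

{"name": "play_rows", "arguments": {"motion": [[[-1,0,0,0,0,0],[-2,0,0,0,0,0],[-3,0,0,0,0,0],[-4,0,0,0,0,0],[-5,0,0,0,0,0]]]}}

```text
time: 13.8
tool_pos: [473.0, -47.1, 42.8]
tcp_rot: [-180.0, 0.0, 75.9]
ft_force: [0.8, -0.2, 0.1]
finger_gap: 11.6
grip_force: 0.0
```

{"name": "play_rows", "arguments": {"motion": [[[-0.8,0,0,0,0,0],[-1.3,0,0,0,0,0],[-1.3,0,-1,0,0,0],[-1.3,0,-4,0,0,0],[-1.3,0,-8,0,0,0]]]}}

```text
time: 14.3
tool_pos: [468.3, -58.3, 122.3]
tcp_rot: [-179.8, -0.0, 75.9]
ft_force: [1.0, 0.4, 1.3]
finger_gap: 12.1
grip_force: 0.0
```

```bash
python3 go.py 98 88 122
```

```text
t 14.3 board pos [ -72.8 -151.1  122.3] yaw [-179.8   -0.    75.9] gap 12.067040672508327 F [1.  0.4 1.3]
shift cm [23.92 17.06 -0.04] turn [-0.2 -0.  -0. ]
```

{"name": "play_rows", "arguments": {"motion": [[[2,1.4,-2,0,0,0],[5.5,3.9,-2,0,0,0],[9,6.4,-2,0,0,0],[12.5,8.9,-2,0,0,0],[16,11.4,-2,0,0,0]]]}}

```text
time: 14.8
tool_pos: [621.0, 70.3, 143.8]
tcp_rot: [179.9, -0.0, 75.9]
ft_force: [0.5, -0.7, 1.0]
finger_gap: 11.9
grip_force: 0.0
```

{"name": "play_rows", "arguments": {"motion": [[[3.5,2.5,0,0,0,0],[6.5,4.7,0,0,0,0],[8.1,5.7,0,0,0,0],[8.1,5.7,0,0,0,0],[8.1,5.7,0,0,0,0]]]}}

```text
time: 15.3
tool_pos: [694.3, 133.6, 142.9]
tcp_rot: [-180.0, 0.0, 76.0]
ft_force: [0.2, -0.4, 0.1]
finger_gap: 12.0
grip_force: 0.0
```

```bash
python3 -c "
from h import *
for i in range(10): optics.snapshot('wrist')"; python3 go.py 98 90 43
```

```text
t 15.8 board pos [100.2  89.3 143. ] yaw [180.   -0.   75.9] gap 11.961900737015275 F [-0.1 -0.7  0. ]
shift cm [ 0.07 -0.23 10.  ] turn [ 0.  -0.  -0.1]
```

{"name": "play_rows", "arguments": {"motion": [[[0,0,2.5,0,0,0],[0,0,5,0,0,0],[0,0,7.5,0,0,0],[0,0,9.2,0,0,0],[0,0,9.8,0,0,0]]]}}

```text
time: 16.3
tool_pos: [692.9, 132.9, 42.0]
tcp_rot: [-179.8, 0.1, 75.9]
ft_force: [-0.0, -1.2, 0.2]
finger_gap: 12.0
grip_force: 0.0
```

{"name": "play_rows", "arguments": {"motion": [[[0,0,0.1,0,0,0],[0,0,0.2,0,0,0],[0,0,0.2,0,0,0],[0,0,0.2,0,0,0],[0,0,0.2,0,0,0]]]}}

```text
time: 16.8
tool_pos: [695.2, 133.3, 43.8]
tcp_rot: [179.9, -0.0, 75.9]
ft_force: [-0.4, 0.1, 0.7]
finger_gap: 11.7
grip_force: 0.0
```

{"name": "play_rows", "arguments": {"motion": [[[0,-0.5,0,0,0,0],[0,-1.0,0,0,0,0],[0,-1.6,0,0,0,0],[0,-2.3,0,0,0,0],[0,-3.1,0,0,0,0]]]}}

```text
time: 17.3
tool_pos: [663.8, 140.9, 42.8]
tcp_rot: [-180.0, -0.0, 75.9]
ft_force: [0.1, 0.3, 0.9]
finger_gap: 12.1
grip_force: 0.1
```

{"name": "play_rows", "arguments": {"motion": [[[0,-0.9,0,0,0,0],[0,-1.8,0,0,0,0],[0,-2.7,0,0,0,0],[0,-3.6,0,0,0,0],[0,-4.1,0,0,0,0]]]}}

```text
time: 17.8
tool_pos: [623.8, 151.0, 42.8]
tcp_rot: [-180.0, 0.0, 75.9]
ft_force: [1.0, 0.9, 0.1]
finger_gap: 12.0
grip_force: 0.0
```

{"name": "play_rows", "arguments": {"motion": [[[0,0,0,0,0,0],[0,0.5,0,0,0,0],[0,0.5,-2,0,0,0],[0,0.5,-5,0,0,0],[0,0.5,-9,0,0,0]]]}}

```text
time: 18.3
tool_pos: [628.7, 148.9, 131.4]
tcp_rot: [-179.8, 0.1, 75.9]
ft_force: [0.2, 0.7, -0.2]
finger_gap: 11.9
grip_force: 0.0
```

{"name": "play_rows", "arguments": {"motion": [[[1,-1,0,0,0,0],[2,-3,0,0,0,0],[3,-3.5,0,0,0,0],[3,-3.5,0,0,0,0],[3,-3.5,0,0,0,0]]]}}

```text
time: 18.8
tool_pos: [603.4, 187.0, 132.5]
tcp_rot: [180.0, 0.0, 75.9]
ft_force: [0.2, -0.3, 0.4]
finger_gap: 11.9
grip_force: 0.0
```

```bash
python3 -c "
from h import *
for i in range(8): optics.snapshot('wrist')
b=snap('scene','x3.png')['pixels'][:,:,::-1][170:260,225:475]
w=snap('wrist','w3.png')['pixels'][:,:,::-1][80:]
o=np.zeros((290+290,800,3),np.uint8);o[:288]=cv2.resize(b,(800,288),interpolation=cv2.INTER_CUBIC);o[290:,:580]=cv2.resize(w,(580,290),interpolation=cv2.INTER_AREA);cv2.imwrite('pics/m3.png',o)
"; python3 go.py -2 122 43
```

```text
t 19.3 board pos [ -1.6 119.5 132.8] yaw [180.    0.   75.9] gap 12.00383655252331 F [0.  0.2 0.5]
shift cm [ 0.25 -0.04  8.98] turn [ 0.   0.  -0.1]
```

View pics/m3.png

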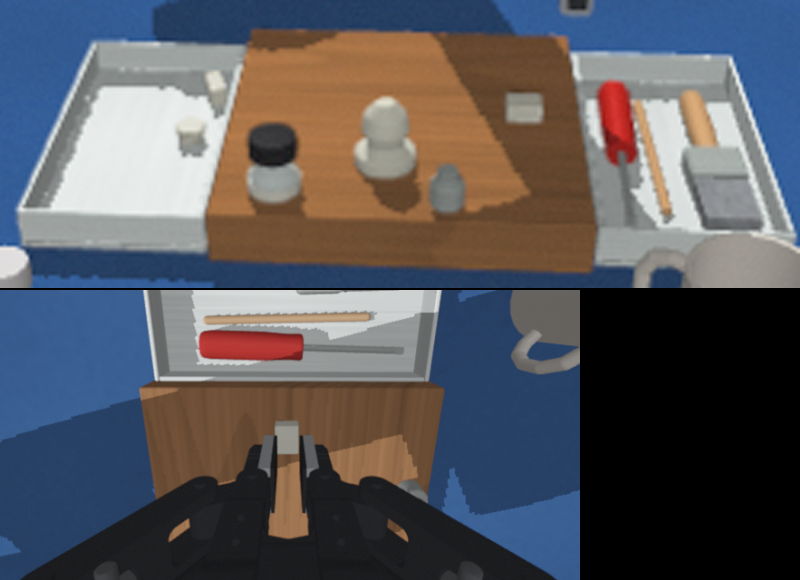

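The bar and the round are both in the scrap tray, at (215,88) and (190,133). The block has moved to (525,107), and the finial, weight and jar are unchanged.

```bash
python3 - <<'E'
from wl import *
s=sensors.sense(); d=optics.snapshot('wrist'); fix(d,s)
f=lambda u,v:B(d,u/580*640,80+(v-290)/290*320,54)
print(f(287,439),'far',f(287,426),'near',f(287,453),'L',f(276,440),'R',f(298,440))
d=optics.snapshot('scene'); print('scene',R.inv().apply(at(d,225+525*250/800,170+104*90/288,54)-b['c']))
E
```

```text
[-3.  90.4] far [ -2.9 102.1] near [-2.9 77.6] L [-12.1  89.6] R [ 6.2 89.5]
scene [ 6.04121626 91.55946814 14.        ]
```

{"name": "play_rows", "arguments": {"motion": [[[0.2,0,2,0,0,0],[0.2,0,4.5,0,0,0],[0.2,0,7,0,0,0],[0.2,0,8.3,0,0,0],[0.2,0,8.8,0,0,0]]]}}

```text
time: 19.9
tool_pos: [602.2, 188.8, 42.9]
tcp_rot: [-179.8, 0.1, 75.9]
ft_force: [0.0, -0.1, -0.4]
finger_gap: 11.9
grip_force: 0.0
```

{"name": "play_rows", "arguments": {"motion": [[[0,0,0.1,0,0,0],[0,0,0.2,0,0,0],[0,0,0.2,0,0,0],[0,0,0.2,0,0,0],[0,0,0.2,0,0,0]]]}}

```text
time: 20.4
tool_pos: [604.0, 189.2, 43.6]
tcp_rot: [179.9, -0.0, 75.9]
ft_force: [1.6, 0.1, 0.5]
finger_gap: 12.1
grip_force: 0.0
```

{"name": "play_rows", "arguments": {"motion": [[[-0.4,0,0,0,0,0],[-1.0,0,0,0,0,0],[-1.7,0,0,0,0,0],[-2.5,0,0,0,0,0],[-3.4,0,0,0,0,0]]]}}

```text
time: 20.9
tool_pos: [594.9, 155.3, 42.7]
tcp_rot: [-180.0, 0.0, 75.9]
ft_force: [-0.0, -0.2, 0.7]
finger_gap: 12.0
grip_force: 0.1
```

{"name": "play_rows", "arguments": {"motion": [[[-1,0,0,0,0,0],[-2,0,0,0,0,0],[-3,0,0,0,0,0],[-4,0,0,0,0,0],[-5,0,0,0,0,0]]]}}

```text
time: 21.4
tool_pos: [582.8, 106.7, 42.8]
tcp_rot: [-180.0, 0.0, 75.9]
ft_force: [-0.4, 0.3, -0.3]
finger_gap: 11.8
grip_force: 0.0
```

{"name": "play_rows", "arguments": {"motion": [[[-1,0,0,0,0,0],[-2,0,0,0,0,0],[-3,0,0,0,0,0],[-4,0,0,0,0,0],[-5,0,0,0,0,0]]]}}

```text
time: 21.9
tool_pos: [570.6, 58.3, 42.8]
tcp_rot: [180.0, -0.0, 75.9]
ft_force: [0.5, -0.5, -0.4]
finger_gap: 12.0
grip_force: 0.0
```

{"name": "play_rows", "arguments": {"motion": [[[-1,0,0,0,0,0],[-2,0,0,0,0,0],[-3,0,0,0,0,0],[-4,0,0,0,0,0],[-5,0,0,0,0,0]]]}}

```text
time: 22.4
tool_pos: [558.4, 9.8, 42.8]
tcp_rot: [180.0, 0.0, 75.9]
ft_force: [0.3, -0.5, -0.2]
finger_gap: 11.9
grip_force: 0.0
```

{"name": "play_rows", "arguments": {"motion": [[[-1,0,0,0,0,0],[-2,0,0,0,0,0],[-3,0,0,0,0,0],[-4,0,0,0,0,0],[-5,0,0,0,0,0]]]}}

```text
time: 22.9
tool_pos: [546.2, -38.7, 42.8]
tcp_rot: [180.0, -0.0, 75.9]
ft_force: [0.1, -0.1, 0.2]
finger_gap: 11.7
grip_force: 0.0
```

```bash
python3 go.py -2 -151 43
```

```text
t 22.9 board pos [  -1.9 -113.2   42.8] yaw [180.   -0.   75.9] gap 11.725696233860385 F [ 0.1 -0.1  0.2]
shift cm [-3.78 -0.01 -0.02] turn [ 0. -0. -0.]
```

{"name": "play_rows", "arguments": {"motion": [[[-0.9,0,0,0,0,0],[-1.8,0,0,0,0,0],[-2.7,0,0,0,0,0],[-3.4,0,0,0,0,0],[-3.9,0,0,0,0,0]]]}}

```text
time: 23.4
tool_pos: [536.8, -76.4, 42.8]
tcp_rot: [180.0, 0.0, 75.9]
ft_force: [0.0, 1.3, 0.5]
finger_gap: 12.4
grip_force: 0.0
```

{"name": "play_rows", "arguments": {"motion": [[[0,0,-0.5,0,0,0],[0,0,-2,0,0,0],[0,0,-5,0,0,0],[0,0,-9,0,0,0],[0,0,-13,0,0,0]]]}}

```text
time: 23.9
tool_pos: [536.8, -75.2, 175.2]
tcp_rot: [180.0, -0.0, 75.9]
ft_force: [1.8, -0.9, -0.1]
finger_gap: 12.2
grip_force: 0.0
```

```bash
python3 -c "
from h import *
for i in range(10): optics.snapshot('wrist')
b=snap('scene','x4.png')['pixels'][:,:,::-1][170:260,225:475]
cv2.imwrite('pics/m4.png',cv2.resize(b,(800,288),interpolation=cv2.INTER_CUBIC))
"; python3 go.py
```

```text
t 24.45 board pos [  -2.6 -151.3  171.6] yaw [-179.9   -0.    75.9] gap 12.432202660624737 F [-1.2  0.4 -1.1]
```

View pics/m4.png

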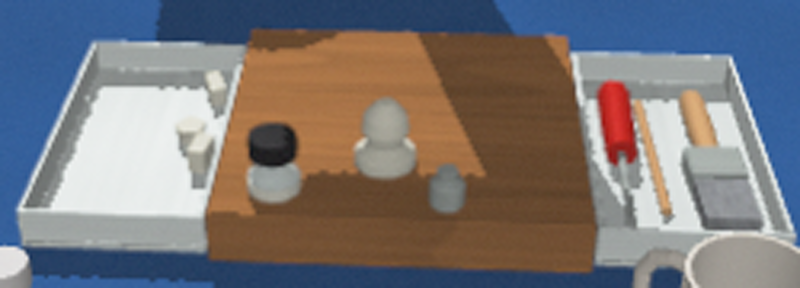

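The picture shows all three offcuts inside the scrap tray, at (215,88), (190,130) and (199,155). The finial, jar, weight and tools look unmoved, and the arm is clear.

```bash
python3 -c "
from bench import job
print(job.hand_in())"
```

```text
the job is handed in; nothing more can be done
None
```

All three offcuts are in the scrap tray, and in the last picture the finial, jar, weight and tools look unmoved; I handed the job in at about 24.5 s and got no verdict back. On the first push the fingertips rode briefly onto the round offcut, with about 6 N up on the wrist, so I lifted off and pushed again lower.

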